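# Packing pile to the height gauge

## Robot

A 6-joint arm with a two-finger parallel gripper is mounted at the origin on a cart in front of the work surface, level with it; the furniture and walls round the work are solid. World frame = base frame: x ahead of the robot, y to its left, z up, the work surface at z = 0. Lengths are in mm, angles in rad, forces in N, time in s.
With the tool pointing down it reaches from about 350 to 975 mm from the base axis. Payload 7.1 kg.
Tool frame: the origin (TCP) lies at the very end of the fingers, on their centre line; the grasp point (between the pads) lies 19 mm behind it (ctrl.pinch_z is the z of the grasp point in the tool frame, in mm); z points along the fingers, y is the direction in which the jaws open and shut (so a half turn about z gives the same grasp; the last joint's range is limited). The gripper opens to 88 mm and grips with 3 to 60 N. Pads are 20 mm wide; open, the fingers measure 115 mm over their backs; the gripper's body (75 mm by 178 mm) begins 61 mm behind the grasp point.
Start: joints at [1.106, 0.423, 1.63, -0, 1.089, -0.019], TCP at [269.455, 563.914, 222.675] pointing down, gripper open.
Joint ranges: [-3, 3], [-0.9, 2.11], [0.09, 2.58], [-1.31, 4.45], [0.11, 2.69], [-2.54, 2.54]. Speed limits (rad/s): [2.39, 2.39, 3.01, 3.14, 3.14, 3.14].

## Interface

Orientations are given as a rotation vector (axis times angle).
In Python, from workcell import get_obs, optics, ctrl gives the robot as it stands.
- The arm moves only by the shell command python3 -m jog 'ROWS'. ROWS is a JSON object of lists of equal length, an entry for each row: "delta_rot": the turn, a rotation vector about the tool's x, y, z in rad, a list of three; "translation": the shift along the tool's x, y, z in mm, a list of three; "hand": the opening, from -1 (shut) to 1 (fully open). In form: {"delta_rot": [[rx, ry, rz], ...], "translation": [[x, y, z], ...], "hand": [hand, ...]}. A call has 1 to 5 rows; each row is the pose to reach, as a shift and turn from the pose commanded when the call began, along the tool's axes at that moment; what a row does not reach only later rows make up. A row lasts 1/10 s, in which the tool goes at most 50 mm and 8.59 degrees, less where a joint would pass 70% of its speed; a pose out of reach is approached as far as the arm can. A call with a gripper value outside its range is refused whole. The fingers move at their own pace and stop on an object; the grip force is fixed at half the most. Time passes only in rows, so rows that repeat a pose let the fingers close. It gives the time, the measured TCP pose, the force and the opening at its end, in the units of the state.
- get_obs(): the state, without advancing time (a new reading comes with each control period).
- optics.get_image(name): name is "scene" or "top" or "wrist"; returns the picture (384x512x3 uint8, red, green, blue); there is no depth.
- optics.calibration(name): a dict with "intrinsics" (3x3 intrinsics, pixels), "k1" (the pictures are not rectified: a ray, as slopes to the right and down, at radius r is drawn at 1 + k1 r^2 times it, then the intrinsics apply), "cam_to_world" (4x4, takes a point from camera to world coordinates). Camera axes: x right, y up, looking along -z (the intrinsics and any distortion apply to the point x, -y, -z); pixel columns grow to the right and rows downward; lengths in mm; the calibration is good to about 2 mm. A picture is of the moment at which its call begins: read the wrist's pose just before it. calibration takes no time and is no camera call; for the wrist camera it gives the pose at the moment of the call.
- ctrl.close_job(): hands the job in, once; it reports no verdict.
The state is a dict: "t": time; "qpos": joint angles; "qvel": joint speeds; "joint_torque": joint torques, N m; "ee_pos": TCP position; "orientation": TCP orientation; "ft_force": force on the tool from outside, world axes, zero at the start; "moment": the same for the moment, N m; "width": finger opening in mm.
Only numpy, scipy, OpenCV 4.12 (cv2) and the standard library are available. Lean on these libraries where they do the work, as an engineer would, in place of code of your own. Each camera call takes 0.05 s, during which the arm holds its last target. There are 200 camera calls.

## Task

A packing pile for the press is being made up at the height gauge: one round metal disc already stands in front of the gauge's pointer. From the two discs lying ready, take one that brings the top of the pile level with the pointer, and set it on the first, flat and neatly centred. Leave the first disc and the unused disc where they are.

Things in the scene. Friction and masses are not known exactly. Their poses are not given: they have to be found in the camera images.
- disc_a_centre (a point): Plain bright metal packing disc, round, 54 mm in diameter and 28 mm thick, with a small blind centre hole in its top face, roughly 173 g; one of three (two are 28 mm thick, one is 56 mm). The point is the disc's centre, half-way up; z is its axis. At the start any one of them stands at the gauge's pointer, the others flat on the bench 0.1 to 0.4 m away.
- disc_b_centre (a point): Plain bright metal packing disc, round, 54 mm in diameter and 28 mm thick, with a small blind centre hole in its top face, roughly 173 g; one of three (two are 28 mm thick, one is 56 mm). The point is the disc's centre, half-way up; z is its axis. At the start any one of them stands at the gauge's pointer, the others flat on the bench 0.1 to 0.4 m away.
- disc_c_centre (a point): Plain bright metal packing disc, round, 54 mm in diameter and 56 mm thick, with a small blind centre hole in its top face, roughly 346 g; one of three (two are 28 mm thick, one is 56 mm). The point is the disc's centre, half-way up; z is its axis. At the start any one of them stands at the gauge's pointer, the others flat on the bench 0.1 to 0.4 m away.
- gauge_mark (a point): Tip of the flat pointer, 8 mm wide, of the fixed height gauge (steel foot, upright scale 132 mm tall). It lies 84 mm above the bench: the wanted height of the pile's top. Its x axis runs from the tip back to the upright, 62 mm behind, and is within 0.45 rad of world x. The first disc's centre is about 43 mm in front (-x), so its rim is 16 mm clear. Fingers closing across the pointer clear it.
Not all that is in view belongs to the job. Leave any green or yellow look-alike of the part that bears disc_c_centre alone.

How it is judged (in metres and radians):
At the end, for the whole second after the job is handed in: The disc that stood at the pointer still stands there (moved less than 20 mm, flat); a second disc lies flat on it, its top within 5 mm of the pointer's height of 84 mm, centred within 12 mm, tilted less than 0.1 rad and at rest; the third disc is within 30 mm of where it stood (((horizontal distance between disc_a_centre and gauge_mark below 0.062 m and height (world z) of disc_a_centre below 0.019 m and distance of disc_a_centre from where it was at the start of the episode below 0.02 m and horizontal distance between disc_c_centre and disc_a_centre below 0.012 m and height (world z) of disc_c_centre between 0.051 and 0.061 m and angle between each of disc_c_centre, disc_a_centre's own z axis and vertical below 0.1 rad and linear speed of disc_c below 0.02 m/s and distance of disc_b_centre from where it was at the start of the episode below 0.03 m) or (horizontal distance between disc_b_centre and gauge_mark below 0.062 m and height (world z) of disc_b_centre below 0.019 m and distance of disc_b_centre from where it was at the start of the episode below 0.02 m and horizontal distance between disc_c_centre and disc_b_centre below 0.012 m and height (world z) of disc_c_centre between 0.051 and 0.061 m and angle between each of disc_c_centre, disc_b_centre's own z axis and vertical below 0.1 rad and linear speed of disc_c below 0.02 m/s and distance of disc_a_centre from where it was at the start of the episode below 0.03 m) or (horizontal distance between disc_c_centre and gauge_mark below 0.062 m and height (world z) of disc_c_centre below 0.033 m and distance of disc_c_centre from where it was at the start of the episode below 0.02 m and horizontal distance between disc_a_centre and disc_c_centre below 0.012 m and height (world z) of disc_a_centre between 0.065 and 0.075 m and angle between each of disc_a_centre, disc_c_centre's own z axis and vertical below 0.1 rad and linear speed of disc_a below 0.02 m/s and distance of disc_b_centre from where it was at the start of the episode below 0.03 m) or (horizontal distance between disc_c_centre and gauge_mark below 0.062 m and height (world z) of disc_c_centre below 0.033 m and distance of disc_c_centre from where it was at the start of the episode below 0.02 m and horizontal distance between disc_b_centre and disc_c_centre below 0.012 m and height (world z) of disc_b_centre between 0.065 and 0.075 m and angle between each of disc_b_centre, disc_c_centre's own z axis and vertical below 0.1 rad and linear speed of disc_b below 0.02 m/s and distance of disc_a_centre from where it was at the start of the episode below 0.03 m))); the robot touches nothing.
It also fails if it takes over 32 s, if anything falls off the work surface, if the arm or the gripper's body presses on something with over 40 N, if the wrist force passes 120 N, or if a joint passes its speed limit or range.

## Working session

There is one attempt and no reset: what is moved stays moved. The work goes in short steps, Python scripts to look and compute and a shell command to move; the robot and the scene stay as the last step left them, time stands still between calls to the robot, and variables do not carry over. Pictures are saved under pics/ and viewed, about 8 in all and at most 12, crops included, and the job is handed in when it is done.

```bash
mkdir -p pics; cat > h.py <<'E'
import numpy as np, cv2
from workcell import get_obs, optics, ctrl
from scipy.spatial.transform import Rotation as R
def snap(n,f):
    im=optics.get_image(n); cv2.imwrite(f'pics/{f}.png',im[:,:,::-1]); return im
def ray(n,u,v,c=None):
    c=c or optics.calibration(n);K=np.array(c['intrinsics']);T=np.array(c['cam_to_world'])
    d=np.array([c['k1'],0,0,0,0],float)
    p=cv2.undistortPoints(np.array([[[u,v]]],float),K,d)[0,0]
    return T[:3,3],T[:3,:3]@np.array([p[0],-p[1],-1])
def atz(n,u,v,z,c=None):
    o,d=ray(n,u,v,c);return o+d*(z-o[2])/d[2]
def proj(n,P):
    c=optics.calibration(n);K=np.array(c['intrinsics']);T=np.linalg.inv(np.array(c['cam_to_world']))
    q=T[:3,:3]@np.array(P,float)+T[:3,3]
    return cv2.projectPoints(np.array([[q[0],-q[1],-q[2]]]),np.zeros(3),np.zeros(3),K,np.array([c['k1'],0,0,0,0],float))[0].ravel()
def totool(d):
    return R.from_rotvec(get_obs()['orientation']).inv().apply(d)
E
python3 - <<'E'
from h import *
a=snap('top','top1');b=snap('scene','sc1')
o=get_obs();print(o['t'],o['ee_pos'],R.from_rotvec(o['orientation']).as_matrix().round(3))
E
```

```text
0.1 [269.24314792 563.49440178 221.99168371] [[-0.902  0.431 -0.001]
 [ 0.431  0.902 -0.001]
 [ 0.    -0.001 -1.   ]]
```

View pics/top1.png

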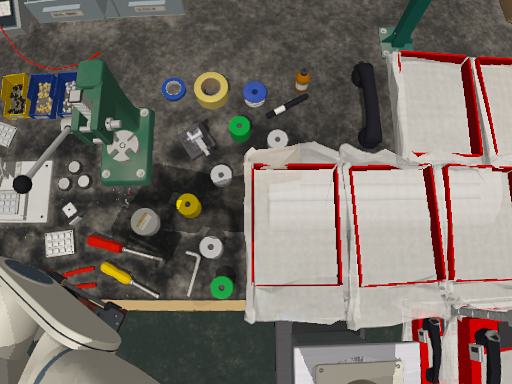

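View pics/sc1.png

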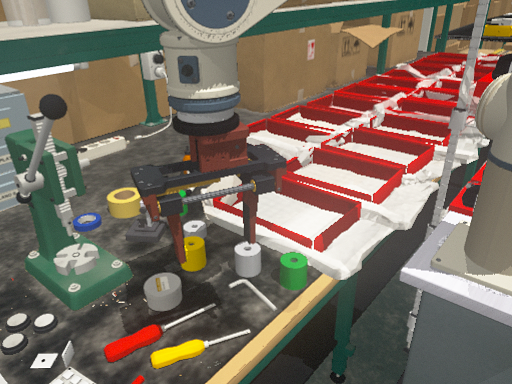

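Candidates: silver discs at top (221,175), (277,139) and (210,247). The look-alikes are green at (239,126) and (222,287), and yellow at (188,205). There is also a grey tin at (145,221). The gauge is near (197,140). I'll check these in close crops.

```bash
python3 - <<'E'
from h import *
t=cv2.imread('pics/top1.png')[105:265,170:300];s=cv2.imread('pics/sc1.png')[175:315,120:320]
t=cv2.resize(t,None,fx=3.7,fy=3.7,interpolation=2);s=cv2.resize(s,None,fx=4,fy=4,interpolation=2)
cv2.imwrite('pics/c1.png',t);cv2.imwrite('pics/c2.png',s)
for n,p in dict(a=(221,175),b=(277,139),c=(210,247),g=(197,140)).items(): print(n,[atz('top',*p,z).round() for z in(28,56,84)])
print(optics.calibration('top')['cam_to_world'],optics.calibration('top')['intrinsics'])
E
```

```text
a [array([582., 335.,  28.]), array([575., 333.,  56.]), array([567., 330.,  84.])]
b [array([678., 190.,  28.]), array([667., 191.,  56.]), array([657., 193.,  84.])]
c [array([399., 361.,  28.]), array([397., 358.,  56.]), array([395., 355.,  84.])]
g [array([678., 399.,  28.]), array([668., 394.,  56.]), array([657., 390.,  84.])]
[[-1.38271228e-02  9.78257305e-01 -2.06933457e-01  3.15024493e+02]
 [-9.99896280e-01 -1.26936152e-02  6.80444267e-03  2.48887629e+02]
 [ 4.02976206e-03  2.07006080e-01  9.78331357e-01  1.01886141e+03]
 [ 0.00000000e+00  0.00000000e+00  0.00000000e+00  1.00000000e+00]] [[401.98362014   0.         257.77317567]
 [  0.         401.98362014 196.64273674]
 [  0.           0.           1.        ]]
```

View pics/c1.png

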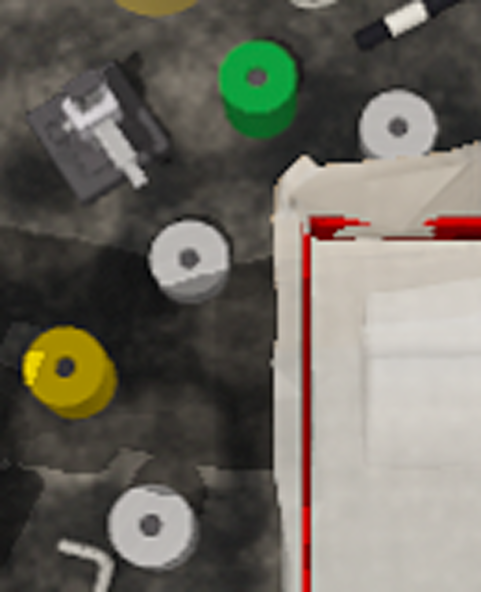

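View pics/c2.png

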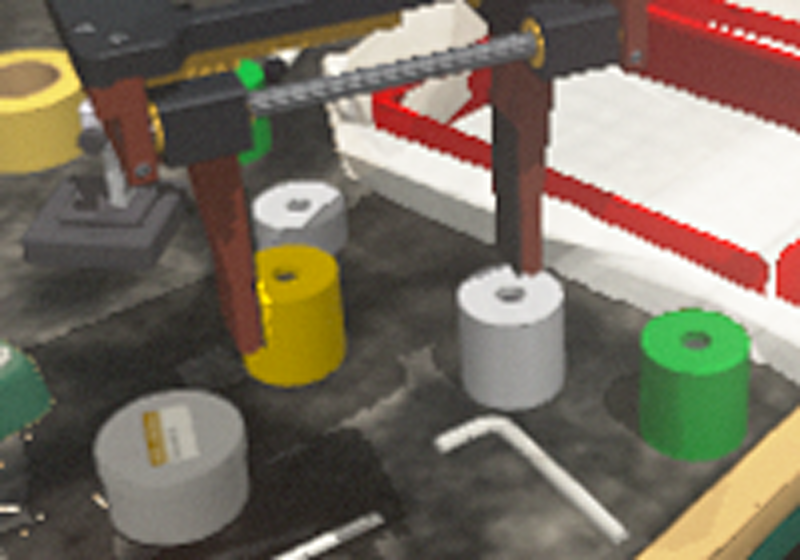

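The close crops show (210,247) is a thick disc, 56 mm and the height of its yellow and green neighbours. The disc in front of the pointer (221,175) is thin, and (277,139) is the spare. So the thick disc at about world (397,358) goes onto the disc at about (582,335). I'll move above it, turning the jaws across the pointer.

```bash
python3 -m jog '{"delta_rot":[[0,0,-0.15],[0,0,-0.3],[0,0,-0.45],[0,0,-0.6],[0,0,-0.75]],"translation":[[-40,-26,0],[-80,-52,0],[-120,-78,0],[-160,-104,0],[-204,-130,0]],"hand":[1,1,1,1,1]}'
python3 -m jog '{"delta_rot":[[0,0,0],[0,0,0],[0,0,0]],"translation":[[0,0,0],[0,0,0],[0,0,0]],"hand":[1,1,1]}'
python3 - <<'E'
from h import *
o=get_obs();print(o['ee_pos'],R.from_rotvec(o['orientation']).as_matrix().round(3),o['qpos'])
c=optics.calibration('wrist');w=snap('wrist','w1');t=snap('top','top2')
import json;json.dump({k:np.array(v).tolist() for k,v in c.items()},open('w1.json','w'))
cv2.imwrite('pics/m.png',np.hstack([cv2.resize(w[:,:,::-1],(800,600))]))
E
```

```text
t: 0.6
ee_pos: [393.1, 364.2, 222.4]
orientation: [0.437, -3.11, 0.001]
ft_force: [1.5, -0.7, 0.4]
width: 88.0
t: 0.9
ee_pos: [392.4, 366.6, 222.6]
orientation: [0.426, -3.112, -0.0]
ft_force: [-0.5, -0.0, -0.5]
width: 87.8
[392.4430682  366.64270291 222.59063445] [[-0.963 -0.269 -0.   ]
 [-0.269  0.963  0.   ]
 [ 0.     0.    -1.   ]] [ 7.29072241e-01  2.94789562e-01  1.82454186e+00  3.88070222e-04
  1.02232672e+00 -1.11399479e+00]
```

View pics/m.png

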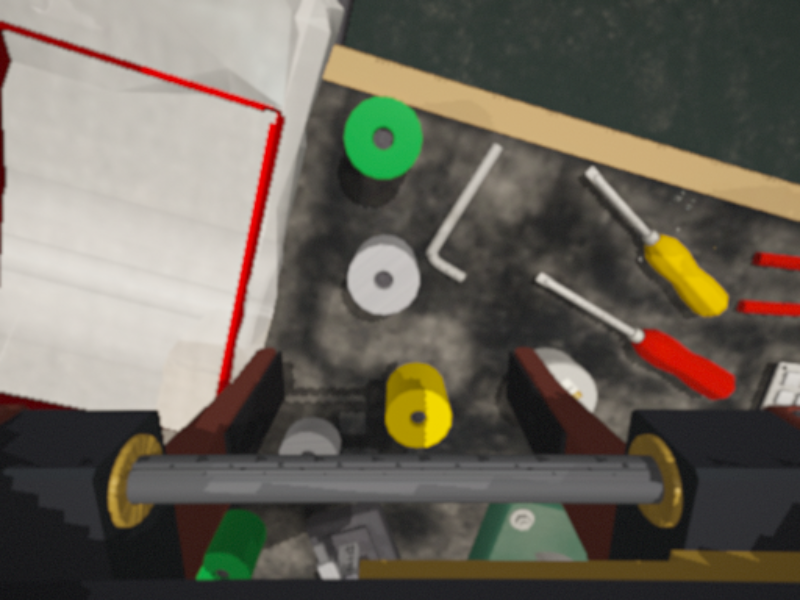

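The wrist view shows the thick disc's top centre at 800-px (383,280), i.e. raw (245,179). The first disc is at about (310,440), partly hidden, and the tray edge is about 60 mm to the left of the thick disc.

```bash
python3 - <<'E'
from h import *
import json;c={k:np.array(v) for k,v in json.load(open('w1.json')).items()};c['k1']=float(c['k1'])
P=atz('wrist',245.1,179.2,56,c);print('thick wrist',P,'top',atz('top',210.8,246.9,56))
L=atz('wrist',225,179.2,56,c)
print('diam px->mm',np.linalg.norm(atz('wrist',222.7,179.2,56,c)-atz('wrist',269,179.2,56,c)))
t,r=atz('top',207.8,155,84),atz('top',198.4,141.5,84);print('tip',t,'ang',np.arctan2(*(r-t)[[1,0]]))
print('first',atz('top',221.1,174.7,28),'tray edge top cam',atz('top',245,220,50),atz('top',247,175,50))
print('spare',atz('top',277.5,139.3,28))
d=P-get_obs()['ee_pos'];print('tool shift',totool(d))
E
```

```text
thick wrist [396.02337339 358.15250125  56.        ] top [397.17933171 356.33423773  56.        ]
diam px->mm 54.32930052044817
tip [618.12981396 362.80212754  84.        ] ang 0.5938369021395686
first [583.05888594 334.79398878  28.        ] tray edge top cam [462.2332078  274.05135419  50.        ] [575.44800287 268.24196407  50.        ]
spare [676.74534261 188.45341336  28.        ]
tool shift [ -1.36754729  -9.61026058 166.54965062]
```

```bash
python3 -m jog '{"delta_rot":[[0,0,0],[0,0,0],[0,0,0],[0,0,0],[0,0,0]],"translation":[[-2,-10,40],[-2,-10,80],[-2,-10,120],[-2,-10,160],[-2,-10,185]],"hand":[1,1,1,1,1]}'
python3 -m jog '{"delta_rot":[[0,0,0],[0,0,0],[0,0,0],[0,0,0],[0,0,0]],"translation":[[0,0,10],[0,0,16],[0,0,16],[0,0,16],[0,0,16]],"hand":[1,1,1,0.2,-0.2]}'
python3 -m jog '{"delta_rot":[[0,0,0],[0,0,0],[0,0,0],[0,0,0],[0,0,0]],"translation":[[0,0,0],[0,0,0],[0,0,0],[0,0,0],[0,0,0]],"hand":[-1,-1,-1,-1,-1]}'
```

```text
t: 1.5
ee_pos: [395.7, 357.1, 34.9]
orientation: [0.43, -3.11, 0.002]
ft_force: [-0.2, 0.5, 0.6]
width: 88.1
t: 2.0
ee_pos: [398.1, 357.6, 23.0]
orientation: [-0.428, 3.11, 0.002]
ft_force: [-0.2, 0.2, -0.1]
width: 75.2
t: 2.5
ee_pos: [397.8, 357.4, 22.2]
orientation: [-0.427, 3.111, 0.001]
ft_force: [-0.9, 1.3, 5.5]
width: 53.5
```

```bash
python3 -m jog '{"delta_rot":[[0,0,0],[0,0,0],[0,0,0],[0,0,0],[0,0,0]],"translation":[[0,0,-15],[0,0,-45],[0,0,-80],[0,0,-115],[0,0,-140]],"hand":[-1,-1,-1,-1,-1]}'
python3 -m jog '{"delta_rot":[[0,0,-0.03],[0,0,-0.06],[0,0,-0.1],[0,0,-0.13],[0,0,-0.15]],"translation":[[-30,-12,0],[-65,-27,0],[-105,-43,0],[-145,-60,0],[-173,-72,0]],"hand":[-1,-1,-1,-1,-1]}'
python3 -m jog '{"delta_rot":[[0,0,0],[0,0,0],[0,0,0]],"translation":[[0,0,0],[0,0,0],[0,0,0]],"hand":[-1,-1,-1]}'
python3 - <<'E'
from h import *
o=get_obs();print(o['ee_pos'],totool(np.array([583.5,335,49])-o['ee_pos']),R.from_rotvec(o['orientation']).as_matrix().round(3)[:,:2])
s=snap('scene','sc3');t=snap('top','top3');w=snap('wrist','w3')
cv2.imwrite('pics/m3.png',np.vstack([np.hstack([cv2.resize(s[130:290,100:300],(400,320)),cv2.resize(w,(400,320))]),np.hstack([cv2.resize(t[100:228,150:310],(400,280),interpolation=2),np.zeros((280,400,3),np.uint8)])])[:,:,::-1])
E
```

```text
t: 3.0
ee_pos: [397.4, 356.8, 164.2]
orientation: [-0.428, 3.111, 0.001]
ft_force: [0.4, 0.3, -3.3]
width: 53.9
t: 3.5
ee_pos: [585.5, 333.2, 162.0]
orientation: [-0.66, 3.071, -0.001]
ft_force: [0.5, 0.4, -3.0]
width: 53.2
t: 3.8
ee_pos: [581.9, 334.0, 161.4]
orientation: [0.66, -3.069, 0.001]
ft_force: [-0.8, -1.5, -4.0]
width: 53.8
[581.89482747 333.96418377 161.3764955 ] [ -2.1246803    0.29155782 112.37226955] [[-0.912 -0.411]
 [-0.411  0.912]
 [ 0.002 -0.   ]]
```

View pics/m3.png

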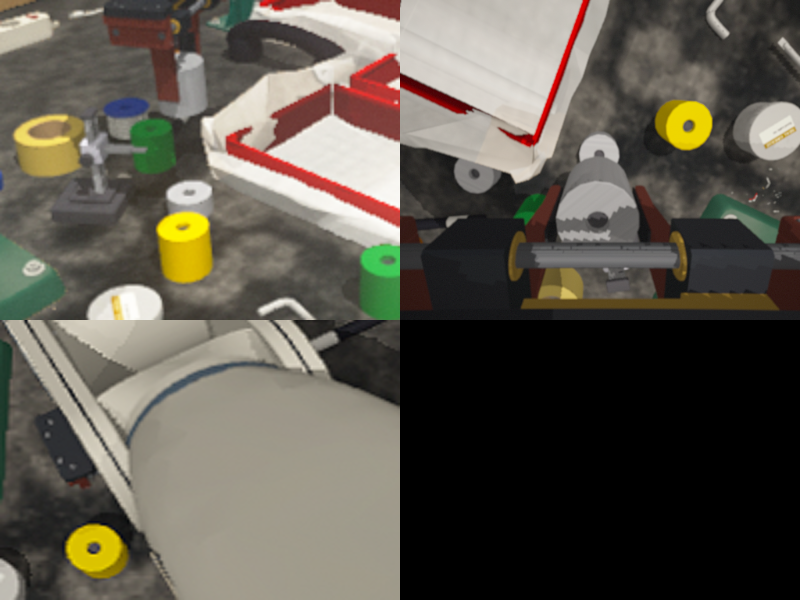

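Bottom disc is clearly visible in the wrist view at panel (599,148), i.e. raw (255,178), and in the scene view at raw (195,225). The held disc hangs straight. I'll triangulate and check against these.

```bash
python3 - <<'E'
from h import *
w=cv2.imread('pics/w3.png')[145:215,205:305];s=cv2.imread('pics/sc3.png')[200:250,165:245]
cv2.imwrite('pics/m4.png',np.vstack([cv2.resize(w,(600,420),interpolation=2)[:250],cv2.resize(s,(600,350)[:2],interpolation=2)]))
o=get_obs()['ee_pos']
print('scene meas',atz('scene',195,225,28),'wrist',atz('wrist',254.7,177.6,28))
print('proj in m4 of (583,335,28):',(proj('wrist',[583,335,28])-[205,145])*6,(proj('scene',[583,335,28])-[165,200])*[7.5,7]+[0,250])
E
```

```text
scene meas [585.24061977 332.52853036  28.        ] wrist [573.65879123 332.86792086  28.        ]
proj in m4 of (583,335,28): [287.34028811 247.23585407] [224.07987208 430.14033132]
```

View pics/m4.png

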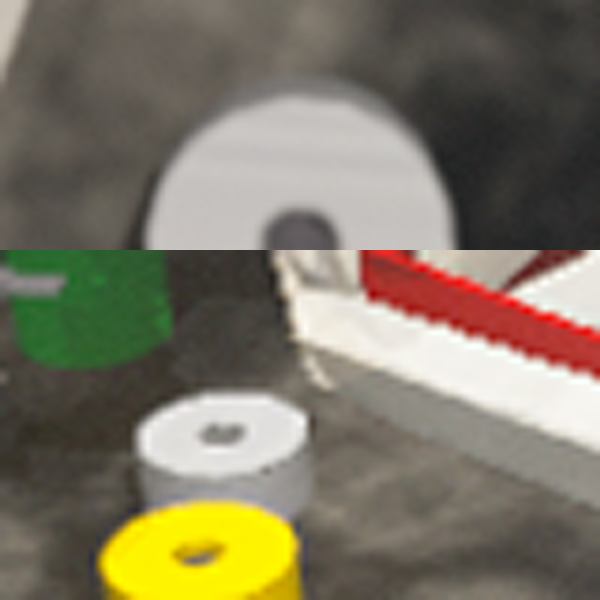

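Wrist, scene and top views agree on the first disc to within about 2 mm, at about (582.5, 336). Lowering now.

```bash
python3 -m jog '{"delta_rot":[[0,0,0],[0,0,0],[0,0,0],[0,0,0],[0,0,0]],"translation":[[-2,1,25],[-2,1,50],[-2,1,75],[-2,1,92],[-2,1,98]],"hand":[-1,-1,-1,-1,-1]}'
python3 -m jog '{"delta_rot":[[0,0,0],[0,0,0]],"translation":[[0,0,4],[0,0,6]],"hand":[-1,-1]}'
python3 - <<'E'
from h import *
o=get_obs();print(o['ee_pos'],o['ft_force'])
s=snap('scene','sc5');cv2.imwrite('pics/m5.png',cv2.resize(s[170:250,130:250],(720,480),interpolation=2)[:,:,::-1])
E
```

```text
t: 4.45
ee_pos: [583.4, 335.7, 61.8]
orientation: [0.66, -3.068, 0.001]
ft_force: [-0.2, 0.2, -3.5]
width: 53.5
t: 4.65
ee_pos: [585.3, 336.4, 58.3]
orientation: [-0.66, 3.07, 0.001]
ft_force: [0.3, 0.4, -3.2]
width: 53.5
[585.33668677 336.39669887  58.32049966] [ 0.27618395  0.36268163 -3.17364931]
```

View pics/m5.png

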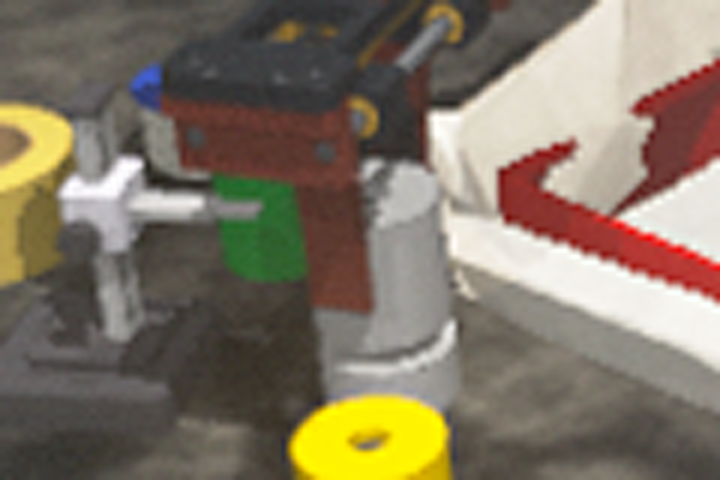

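The held disc sits just above the first: right edges at 455 and 462 px, about 3 mm apart at most. It is clear of the pointer and tray, so I'll touch down.

```bash
python3 -m jog '{"delta_rot":[[0,0,0],[0,0,0],[0,0,0],[0,0,0]],"translation":[[0,0,3],[0,0,5],[0,0,6],[0,0,6]],"hand":[-1,-1,-1,-1]}'
python3 -m jog '{"delta_rot":[[0,0,0],[0,0,0],[0,0,0]],"translation":[[0,0,1],[0,0,2],[0,0,2]],"hand":[-1,-1,-1]}'
```

```text
t: 5.1
ee_pos: [584.8, 336.0, 51.7]
orientation: [0.66, -3.072, 0.0]
ft_force: [-0.3, -1.3, -4.4]
width: 54.1
t: 5.4
ee_pos: [585.0, 336.1, 50.3]
orientation: [-0.66, 3.071, 0.0]
ft_force: [-1.2, 0.3, 2.9]
width: 53.4
```

Contact: the load has gone from -4.4 to +2.9 N at z 50.3, against 50.2 expected. Releasing with a part opening, then straight up.

```bash
python3 -m jog '{"delta_rot":[[0,0,0],[0,0,0],[0,0,0],[0,0,0],[0,0,0]],"translation":[[0,0,0],[0,0,0],[0,0,0],[0,0,0],[0,0,0]],"hand":[0.3,0.4,0.5,0.5,0.5]}'
python3 -m jog '{"delta_rot":[[0,0,0],[0,0,0],[0,0,0],[0,0,0],[0,0,0]],"translation":[[0,0,-10],[0,0,-35],[0,0,-70],[0,0,-105],[0,0,-130]],"hand":[0.5,0.5,0.5,0.5,0.5]}'
python3 -m jog '{"delta_rot":[[0,0,0],[0,0,0],[0,0,0],[0,0,0],[0,0,0]],"translation":[[40,0,0],[85,0,0],[130,0,0],[175,0,0],[220,0,0]],"hand":[0.5,0.5,0.5,0.5,0.5]}'
python3 -m jog '{"delta_rot":[[0,0,0],[0,0,0],[0,0,0],[0,0,0],[0,0,0]],"translation":[[0,40,0],[0,85,0],[0,130,0],[0,160,0],[0,160,0]],"hand":[0.5,0.5,0.5,0.5,0.5]}'
python3 - <<'E'
from h import *
s=snap('scene','sc6');t=snap('top','top6')
print((proj('top',[583,335,84])-[170,115])*4,(proj('scene',[583,335,84])-[130,170])*5)
cv2.imwrite('pics/m6.png',np.hstack([cv2.resize(t[115:215,170:270],(400,400),interpolation=2),cv2.resize(s[170:250,170:250],(400,400),interpolation=2)])[:,:,::-1])
E
```

```text
t: 5.9
ee_pos: [584.9, 336.0, 49.7]
orientation: [-0.66, 3.071, 0.0]
ft_force: [0.4, 0.6, 0.5]
width: 65.8
t: 6.4
ee_pos: [585.6, 336.4, 183.0]
orientation: [-0.659, 3.069, 0.001]
ft_force: [0.0, -0.4, -0.5]
width: 66.0
t: 6.9
ee_pos: [382.8, 244.9, 180.3]
orientation: [-0.66, 3.071, 0.001]
ft_force: [-0.5, 0.0, 1.8]
width: 65.9
t: 7.4
ee_pos: [317.7, 394.7, 180.7]
orientation: [-0.665, 3.069, 0.003]
ft_force: [-0.1, -0.9, 0.4]
width: 65.8
[196.20478687 214.78817736] [313.64330103 175.43356561]
```

View pics/m6.png

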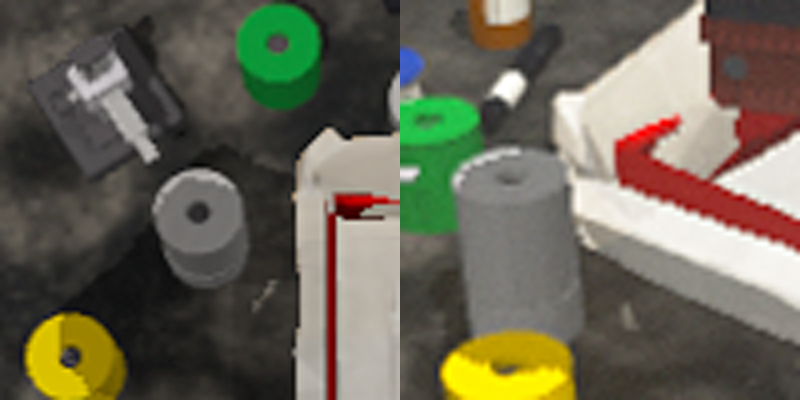

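The pile stands straight. Its top hole is at panel (199,212) against (196,215) predicted in the top view, and within 2 px in the scene view, so it is centred to about 2–3 mm. Nothing else has moved.

```bash
python3 - <<'E'
from h import *
a=cv2.imread('pics/top1.png').astype(int)[125:152,264:290];b=cv2.imread('pics/top6.png').astype(int)[125:152,264:290];print('spare diff',abs(a-b).mean())
print(ctrl.close_job())
E
```

```text
spare diff 8.082146248812915
the job is handed in; nothing more can be done
None
```

I set the thick (56 mm) disc on the thin (28 mm) one in front of the pointer, which should bring the pile's top to 84 mm. The job was handed in about 7.5 s into the 32 s allowed; it gives no verdict.

- **Placing:** The disc touched down with the tool at z 50.3 mm, against 50.2 mm expected. The reading there was about 3 N, so the contact was light. It was released there, and the arm was parked clear of the pile.
- **Final pictures:** The top and scene views show the pile upright. The top hole is within about 2–3 mm of where I had measured the first disc's centre. I saw no sign that the first disc moved, though its top is now covered.
- **Disagreements:** The cameras differed by up to about 2.5 mm on the first disc's position. I measured the pointer's angle as about 0.59 rad, but the description limits it to 0.45, so I turned the jaws to about 0.42 rad.
- **Spare disc:** I compared the patch of picture around it before and after, and the mean difference was 8 grey levels. I put that down to changed shadow and did not look further. I didn't touch that disc, but the arm passed near it and I took no last close look.

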